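# Set the coffee grinder's grind lever and start it

## Task

Set the coffee grinder and start it: with a fingertip, gently push the small upright lever post around the top of the grinder until the lever points at the one long mark of the scale, and only then press the round start button on the grinder's top fully down and let it go. Push and press only: do not grip, lift or shift the grinder, and leave everything else on the shelf where it is.

Things in the scene. Friction and masses are not known exactly. Their poses are not given: they have to be found in the camera images.
- grinder: squat white coffee grinder: loose upright drum 180 mm wide, about 2.2 kg, with a flat top (the deck) 120 mm above its underside. Amid the deck a low clear hopper, 60 mm wide over its black lid, rises 45 mm; around its foot turns a flat black ring, 76 mm wide, 12 mm high, with the lever. Origin: middle of the underside; z up; its -x side has the grounds drawer and roughly faces the robot.
- lever (a joint): angle of ring and lever about the drum's upright axis, rad. 0: lever along the grinder's +x; grows anticlockwise from above; stops at -0.55 and 2.25. The long mark is at 0.35; the lever starts between 1.15 and 1.95. Friction about 0.08 N m (1.3 N at the post), no spring: it stays where it is left.
- lever_post (a point): top centre of the lever's upright round post: 12 mm in diameter, 60 mm from the drum's axis, reaching to 34 mm above the deck. A flat arm joins it to the ring (top 9 mm above the deck); a small tip just outside the post points outward to the scale.
- long_mark (a point): middle of the long mark, on the deck, 77 mm from the drum's axis; it runs radially from 69 to 85 mm. The scale near the deck's rim has eight flat black marks 0.35 rad apart: this one is 16.5 mm long and 7 mm wide, the others (at -0.35, 0, 0.7, 1.05, 1.4, 1.75, 2.1) are 5.5 mm long and 3 mm wide.
- start_top (a point): top centre of the round black start button, 24 mm wide, in a low round steel housing on the deck at 62 mm from the drum's axis, at 3.65 rad on the lever's scale. It goes 6 mm down against a spring (about 5 N when fully down) and springs back.
- start (a joint): travel of the start button, m: 0 released, 0.006 fully down
- butter_dish: white ceramic butter dish, its lid on, 100 x 170 mm, 86 mm tall; origin at the middle of its underside. Leave it where it stands.
- spatula: black plastic spatula lying flat, 280 mm long along its x axis; origin near its middle, at the underside. Leave it where it stands.
- cruet: glass condiment cruet with stopper, 68 mm wide, 150 mm tall; origin at the middle of its underside. Leave it where it stands.
- spoon_rest: bamboo spoon rest, flat tray 200 x 85 mm, 17 mm tall; origin at the middle of its underside. Leave it where it stands.
- coffee_cup: small white ceramic coffee cup without handle, 68 mm wide, 58 mm tall; origin at the middle of its underside. Leave it where it stands.
- coffee_jar: amber glass jar with steel cap, 80 mm wide, 120 mm tall; origin at the middle of its underside. Leave it where it stands.
Mind the look-alikes: they are no part of the job. What is meant by the grinder is not turquoise, and is the smaller of those in its own colour.

How it is judged:
By the outcome, as a careful person would: the job done as asked, in the order asked, and still so for the second after the job is handed in, with the robot touching nothing.
It also fails if it takes over 42 s, if anything falls off the work surface, if the arm or the gripper's body presses on something with over 40 N, if the wrist force passes 120 N, or if a joint passes its speed limit or range.

## Robot

A 6-joint arm with a two-finger parallel gripper is mounted at the origin on the work surface. World frame = base frame: x ahead of the robot, y to its left, z up, the work surface at z = 0. Lengths are in mm, angles in degrees, forces in N, time in s.
With the tool pointing down it reaches from about 300 to 850 mm from the base axis. Payload 4.2 kg.
Tool frame: the origin (TCP) lies midway between the tips of the shut fingers; the grasp point (between the pads) lies 19 mm behind it (env.grip_depth is the distance from the TCP to the grasp point, in mm); z points along the fingers, y is the line along which they close (so a half turn about z gives the same grasp; the last joint's range is limited). The gripper opens to 91 mm and grips with 3 to 60 N. Pads are 32 mm wide; open, the fingers measure 118 mm over their backs; the gripper's body (76 mm by 178 mm) begins 60 mm behind the grasp point.
Start: joints at [64.916, 18.312, 89.639, -0, 72.044, -1.146], TCP at [233.311, 525.556, 213.976] pointing down, gripper open.
Joint ranges: [-177.97, 177.97], [-48.28, 115.42], [12.27, 149.76], [-77.06, 257.06], [2.81, 150.46], [-146.56, 146.56]. Speed limits (degrees/s): [147.25, 147.25, 180, 180, 180, 180].

## Interface

Orientations are given as [roll, pitch, yaw] about the fixed x, y, z axes, in that order (R = Rz(yaw) Ry(pitch) Rx(roll)).
In Python, from workcell import env, eyes gives the robot as it stands.
- The arm moves only by the tool send_rows, never from a script. Its argument "motion" is a list of rows, each a list of 7 numbers: the shift along the world's x, y, z normalised to -1 to 1, where 1 is 0.5 m, then the turn, a rotation vector about the world's x, y, z normalised to -1 to 1, where 1 is 60 degrees, then the opening, from -1 (shut) to 1 (fully open). A call has 1 to 20 rows; each row is the pose to reach, as a shift and turn from the pose commanded when the call began; what a row does not reach only later rows make up. A row lasts 1/8 s, in which the tool goes at most 62.5 mm and 10.7 degrees, less where a joint would pass 70% of its speed; a pose out of reach is approached as far as the arm can. A call with a number of a shift or a turn outside -1 to 1 is refused whole. A call with a gripper value outside its range is refused whole. The fingers move at their own pace and stop on an object; "squeeze" is the grip in N (left out, the last holds). Time passes only in rows, so rows that repeat a pose let the fingers close. It gives the time, the measured TCP pose, the force, the opening and the grip force at its end, in the units of the state.
- env.state(): the state, without advancing time (a new reading comes with each control period).
- eyes.grab_frame(name): name is "scene" or "side" or "wrist"; returns a dict with "pixels" (480x640x3 uint8, red, green, blue), "depth" (480x640 float32, mm along the optical axis (not along the pixel's ray), 0 where there is no reading), "fx", "fy", "cx", "cy" (pixels), "distortion" ([k1, k2, p1, p2, k3] as OpenCV has them; the pictures are not rectified), "R" (3x3) and "t" (3): a world point X has camera coordinates R X + t; the wrist camera has in their place "T_tool_cam" (4x4, takes a point from camera to tool coordinates, whose origin is the TCP and whose axes are the flange's). Camera axes: x right, y down, z forward; pixel columns grow to the right and rows downward; lengths in mm; the calibration is good to about 2 mm. A picture is of the moment at which its call begins: read the wrist's pose just before it.
- env.job_done(): hands the job in; it is judged then, once.
The state is a dict: "time_s": time; "qpos": joint angles; "qvel": joint speeds; "effort": joint torques, N m; "ee_pos": TCP position; "ee_rot": TCP orientation; "force": force on the tool from outside, world axes, zero at the start; "torque": the same for the moment, N m; "gripper_width": finger opening in mm; "gripper_force": force on a finger pad.
Only numpy, scipy, OpenCV 4.12 (cv2) and the standard library are available. Lean on these libraries where they do the work, as an engineer would, in place of code of your own. Each camera call takes 0.05 s, during which the arm holds its last target. There are 200 camera calls.

## Working session

There is one attempt and no reset: what is moved stays moved. The work goes in short steps, Python scripts to look and compute and a tool call to move; the robot and the scene stay as the last step left them, time stands still between calls to the robot, and variables do not carry over. Pictures are saved under pics/ and viewed, at most 10 in all, crops included, and the job is handed in when it is done.

Besides the shell and the picture viewer there is one more tool, called after "Call:" as name(argument=value, ...), one argument or row to a line, values as JSON. send_rows: Moves the arm, as the interface text tells. Its arguments: {"type":"object","properties":{"motion":{"type":"array"},"squeeze":{"type":"number"}},"required":["motion"]}

```bash
mkdir -p pics; ls; cat > h.py <<'E'
import numpy as np,cv2
from workcell import env,eyes
from scipy.spatial.transform import Rotation as Ro
def grab(n):
    s=env.state(); f=eyes.grab_frame(n)
    if n=="wrist":
        T=np.eye(4);T[:3,:3]=Ro.from_euler('xyz',s['ee_rot'],degrees=True).as_matrix();T[:3,3]=s['ee_pos']
        M=T@np.array(f['T_tool_cam']); f['Rc'],f['c']=M[:3,:3],M[:3,3]
    else:
        R=np.array(f['R']);f['Rc']=R.T;f['c']=-R.T@np.array(f['t'])
    f['K']=np.array([[f['fx'],0,f['cx']],[0,f['fy'],f['cy']],[0,0,1.]]);f['D']=np.array(f['distortion'],float)
    return f
def rays(f,uv):
    p=cv2.undistortPoints(np.array(uv,float).reshape(-1,1,2),f['K'],f['D']).reshape(-1,2)
    return np.c_[p,np.ones(len(p))]@f['Rc'].T
def onplane(f,uv,z):
    d=rays(f,uv);return f['c']+d*((z-f['c'][2])/d[:,2])[:,None]
def bydepth(f,uv):
    d=rays(f,uv);q=np.array([f['depth'][int(v),int(u)] for u,v in uv]);return f['c']+d*q[:,None]
def proj(f,X):
    R=f['Rc'].T;return cv2.projectPoints(np.array(X,float).reshape(-1,1,3),cv2.Rodrigues(R)[0],-R@f['c'],f['K'],f['D'])[0].reshape(-1,2)
def save(f,n): cv2.imwrite('pics/'+n+'.png',f['pixels'][:,:,::-1])
E
python3 - <<'E'
from h import *
import pickle
for n in("scene","side"):
    f=grab(n);save(f,n);print(n,f['c'].round(),f['Rc'][:,2].round(2));pickle.dump(f,open(n+'.pkl','wb'))
print(env.state())
E
```

```text
pics
scene [1254.   24.  728.] [-0.74 -0.06 -0.67]
side [ 341. -746.  859.] [ 0.21  0.68 -0.7 ]
{'time_s': 0.1, 'qpos': array([ 6.49154212e+01,  1.83486638e+01,  8.97001655e+01, -2.96984939e-04,
        7.20426901e+01, -1.14437619e+00]), 'qvel': array([-0.00556293, -0.16340007, -0.20638812, -0.00938174, -0.16249619,
       -0.05768575]), 'effort': array([ 2.07263925e-03, -4.13332164e+01, -2.32510328e+01,  7.28254742e-02,
        4.22301551e-02, -4.97840097e-05]), 'ee_pos': array([233.12098922, 525.13048307, 213.1923911 ]), 'ee_rot': array([-1.79908493e+02, -1.54549256e-03,  1.56059888e+02]), 'force': array([ 0.23550339, -1.0273432 , -0.07578111]), 'torque': array([-0.04589608, -0.01457255,  0.01701855]), 'gripper_force': 0.0, 'gripper_width': 90.89297042151803}
```

View pics/scene.png

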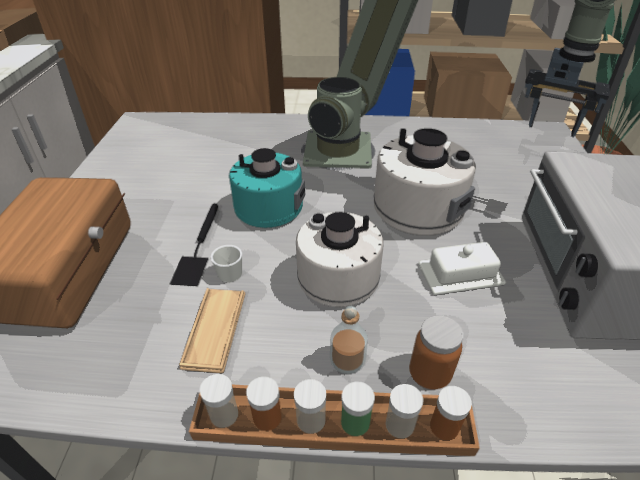

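View pics/side.png

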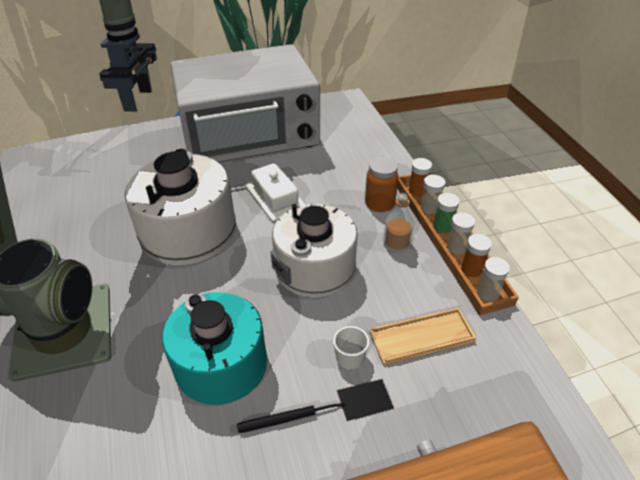

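Candidates are the turquoise grinder (scene 267,187; side 215,345), the large white one (scene 425,180; side 180,205) and the small white one (scene 340,255; side 315,245). The small white one fits: it isn't turquoise and it's the smaller of the two whites. Next is an enlarged crop from both views to confirm.

```bash
python3 - <<'E'
from h import *
import pickle
a=pickle.load(open('scene.pkl','rb'));b=pickle.load(open('side.pkl','rb'))
A=cv2.resize(a['pixels'][205:305,290:390],(400,400),interpolation=cv2.INTER_CUBIC)
B=cv2.resize(b['pixels'][195:295,265:365],(400,400),interpolation=cv2.INTER_CUBIC)
cv2.imwrite('pics/crop1.png',np.hstack([A,B])[:,:,::-1])
# drum diameters at z=120 deck: left/right extents
for f,pts in((a,[(297,243),(383,243)]),(b,[(272,232),(357,232)]),(a,[(375,165),(476,165)])):
    P=onplane(f,pts,120);print(P.round(),np.linalg.norm(P[1]-P[0]))
    
print(bydepth(a,[(340,219),(315,232),(365,245)]).round(), bydepth(b,[(315,211),(340,235)]).round())
E
```

```text
[[579. -67. 120.]
 [569. 106. 120.]] 172.991342844893
[[471.  38. 120.]
 [640. -13. 120.]] 176.9512100569491
[[277.  99. 120.]
 [261. 353. 120.]] 254.70050381118187
[[556.  18. 167.]
 [543. -33. 120.]
 [576.  70. 119.]] [[561.  28. 163.]
 [603. -13. 121.]]
```

View pics/crop1.png

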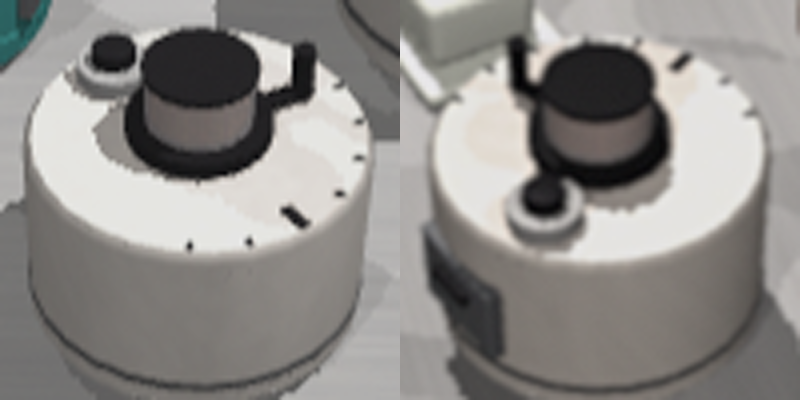

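The crop confirms the small white grinder (176 mm wide, against 255 mm for the big one). Scene pixels: post top (366,217), long mark (364,259), button (318,217). Side pixels: post top (294,205), long mark (335,210), button (301,241). Now I'll triangulate these.

```bash
python3 - <<'E'
from h import *
import pickle
a=pickle.load(open('scene.pkl','rb'));b=pickle.load(open('side.pkl','rb'))
C={'lid':((200,66),(198,82)),'post':((304,47),(118,42)),'mark':((295,217),(281,62)),'start':((113,47),(145,186))}
def px(c,o): return ((c[0]+.5)/4-.5+o[0],(c[1]+.5)/4-.5+o[1])
P={}
for k,(u,v) in C.items():
    ua,ub=px(u,(290,205)),px(v,(265,195))
    d=rays(a,[ua])[0];e=rays(b,[ub])[0]
    s=np.linalg.lstsq(np.c_[d,-e],b['c']-a['c'],rcond=None)[0]
    p,q=a['c']+s[0]*d,b['c']+s[1]*e;P[k]=(p+q)/2
    print(k,P[k].round(1),'gap',np.linalg.norm(p-q).round(1))
for k,z in(('lid',165),('mark',120),('post',154),('start',P['start'][2])):
    x=onplane(a,[px(C[k][0],(290,205))],z)[0],onplane(b,[px(C[k][1],(265,195))],z)[0];print(k,x[0].round(1),x[1].round(1))
c=P['lid']
for k in('post','mark','start'):
    d=P[k]-c;print(k,'r',np.hypot(*d[:2]).round(1),'ang',np.arctan2(d[1],d[0]).round(3))
for n in P: P[n]=P[n].tolist()
E
```

```text
lid [556.4  17.3 162.2] gap 0.3
post [527.7  69.4 153.6] gap 0.4
mark [617.4  66.1 120. ] gap 0.0
start [516.2 -28.  141.1] gap 1.4
lid [559.7  17.4 165. ] [555.6  14.  165. ]
mark [617.4  66.1 120. ] [617.4  66.1 120. ]
post [527.9  69.6 154. ] [527.7  68.7 154. ]
start [517.1 -28.5 141.1] [516.  -27.1 141.1]
post r 59.6 ang 2.073
mark r 78.1 ang 0.675
start r 60.5 ang -2.297
```

Call:
send_rows(
  motion=[
    [0,0,0.1,0,0,0,-1],
    [0,0,0.23,0,0,0,-1],
    [0.05,-0.1,0.23,0,0,-0.1,-1],
    [0.1,-0.2,0.23,0,0,-0.2,-1],
    [0.16,-0.3,0.23,0,0,-0.3,-1],
    [0.21,-0.4,0.23,0,0,-0.4,-1],
    [0.27,-0.5,0.23,0,0,-0.5,-1],
    [0.33,-0.6,0.23,0,0,-0.6,-1],
    [0.4,-0.7,0.23,0,0,-0.6,-1],
    [0.45,-0.8,0.23,0,0,-0.6,-1],
    [0.5,-0.9,0.23,0,0,-0.6,-1],
    [0.546,-0.944,0.23,0,0,-0.6,-1],
    [0.546,-0.944,0.23,0,0,-0.6,-1],
    [0.546,-0.944,0.23,0,0,-0.6,-1],
    [0.546,-0.944,0.23,0,0,-0.6,-1],
    [0.546,-0.944,0.23,0,0,-0.6,-1],
  ],
)

```text
time_s: 2.1
ee_pos: [505.8, 54.3, 329.2]
ee_rot: [180.0, -0.0, 120.1]
force: [-0.0, -0.6, -0.8]
gripper_width: 0.2
gripper_force: 0.0
```

```bash
python3 - <<'E'
from h import *
import pickle
f=grab('wrist');save(f,'w1');pickle.dump(f,open('w1.pkl','wb'));s=env.state()
print(s['time_s'],s['ee_pos'],s['ee_rot'],s['qpos'],s['gripper_width'],s['force'])
print(np.array(f['T_tool_cam']).round(2))
for n,p in dict(lid=(557,16.5,165),post=(527.7,69.2,154),mark=(617.4,66.1,120),start=(516.2,-28,140),tcp=s['ee_pos']).items(): print(n,proj(f,[p])[0].round())
E
```

```text
2.15 [505.91697458  54.23777942 329.19502417] [1.79977907e+02 3.42858267e-03 1.20133537e+02] [ 4.81986173e+00  9.24397272e+00  8.54939694e+01  6.36877089e-03
  8.52406207e+01 -2.53142034e+01] 0.9196806049039915 [-0.24774833  0.34779989 -0.96207579]
[[   0.     -0.97   -0.25   70.2 ]
 [   1.      0.     -0.     -0.68]
 [   0.     -0.25    0.97 -170.84]
 [   0.      0.      0.      1.  ]]
lid [346. 281.]
post [348. 218.]
mark [416. 255.]
start [289. 289.]
tcp [321. 290.]
```

View pics/w1.png

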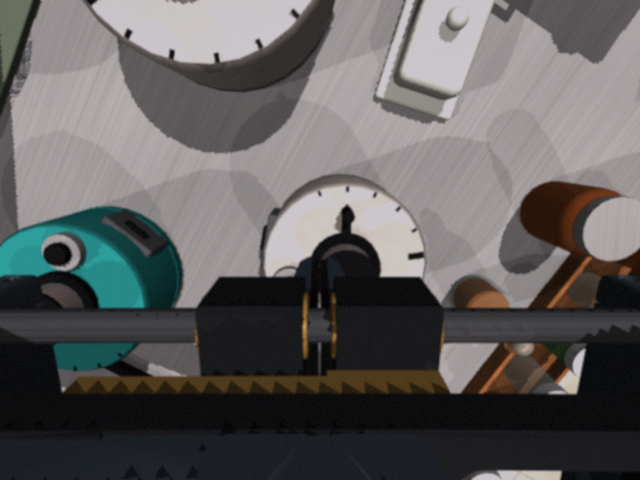

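The wrist view shows the post at about (347,213), the long mark at (416,256) and the small marks along the rim. These agree with my projections. I'll refine centre and yaw from the mark blobs.

```bash
cat > marks.py <<'E'
from h import *
def marks(f,c,z=120,rmin=70,rmax=86,mm=7):
    g=cv2.cvtColor(f['pixels'],cv2.COLOR_RGB2GRAY)
    ang=np.linspace(0,2*np.pi,200);q=lambda r:proj(f,np.c_[c[0]+r*np.cos(ang),c[1]+r*np.sin(ang),0*ang+z]).astype(np.int32)
    m=np.zeros_like(g);cv2.fillPoly(m,[q(rmax)],255);cv2.fillPoly(m,[q(rmin)],0)
    n,l,st,ce=cv2.connectedComponentsWithStats(((g<110)&(m>0)).astype(np.uint8))
    out=[]
    for i in range(1,n):
        if 3<=st[i,4]<250:
            P=onplane(f,[ce[i]],z)[0];d=P[:2]-c;out.append((st[i,4],ce[i].round(1),P[:2].round(1),np.hypot(*d).round(1),np.arctan2(d[1],d[0]).round(3)))
    return out
E
python3 - <<'E'
from marks import *
import pickle
f=pickle.load(open('w1.pkl','rb'))
for o in marks(f,np.array([557,16.5])): print(*o)
for n in('scene','side'):
    print(n)
    for o in marks(pickle.load(open(n+'.pkl','rb')),np.array([557,16.5])): print(*o)
E
```

```text
11 [347.1 188.6] [517.   90.2] 83.9 2.068
8 [319.2 193. ] [494.5  72. ] 83.6 2.415
7 [374.7 194.3] [544.5  99.6] 84.0 1.72
12 [397.7 208.7] [573.1  98.9] 83.9 1.378
10 [413.7 229.9] [600.1  88.4] 83.8 1.031
88 [415.7 255.5] [617.7  66.1] 78.4 0.685
13 [263. 263.] [480.1 -23.8] 86.8 -2.659
scene
78 [340.3 214. ] [479.8  17.6] 77.2 3.128
57 [317.1 217. ] [492.8 -31.8] 80.4 -2.497
38 [365.4 220.8] [500.2  71.7] 79.2 2.371
4 [309.2 224. ] [517.4 -46.9] 74.7 -2.129
19 [363.3 258.9] [617.5  66. ] 78.1 0.685
side
34 [314.1 206.9] [577.2  89.6] 75.9 1.301
29 [294.3 209.2] [533.6  94.7] 81.6 1.862
10 [335.1 209.8] [618.2  66.9] 79.3 0.69
30 [299.  253.8] [508. -40.] 74.8 -2.285
```

```bash
python3 - <<'E'
from h import *
A=np.array([2.1,1.75,1.4,1.05,.7,.35]);R=np.array([82.25]*5+[77])
W=np.array([[494.5,72],[517,90.2],[544.5,99.6],[573.1,98.9],[600.1,88.4],[617.7,66.1]])
L=np.c_[R*np.cos(A),R*np.sin(A)]
M,_=cv2.estimateAffinePartial2D(L,W,method=cv2.LMEDS);s=np.hypot(M[0,0],M[1,0]);psi=np.arctan2(M[1,0],M[0,0]);c=M[:,2]
print(s,psi,c,(L@M[:,:2].T+c-W).round(2).tolist())
for k,p,d in(('post',(527.7,69.2),0),('start',(516.2,-28),0)):
    q=np.array(p)-c;print(k,np.hypot(*q),np.arctan2(q[1],q[0])-psi)
for k,r,a in(('target',60,.35),('start',62,3.65)): print(k,c+r*np.array([np.cos(a+psi),np.sin(a+psi)]))
E
```

```text
1.0082811215331013 0.32484549959639963 [557.06291557  17.57120214] [[0.04, 0.05], [0.01, -0.01], [-0.16, -0.08], [0.11, 0.02], [0.02, 0.05], [-0.02, -0.02]]
post 59.394558501232176 1.7630612842266524
start 61.20876026970044 -2.626621224819806
target [603.9111249   55.05780352]
start [515.36966294 -28.31640713]
```

Call:
send_rows(
  motion=[
    [-0.01,-0.006,-0.05,0,0,0.1,-1],
    [-0.01,-0.006,-0.11,0,0,0.183,-1],
    [-0.01,-0.006,-0.17,0,0,0.183,-1],
    [-0.01,-0.006,-0.23,0,0,0.183,-1],
    [-0.01,-0.006,-0.28,0,0,0.183,-1],
    [-0.01,-0.006,-0.32,0,0,0.183,-1],
    [-0.01,-0.006,-0.35,0,0,0.183,-1],
    [-0.01,-0.006,-0.37,0,0,0.183,-1],
    [-0.01,-0.006,-0.38,0,0,0.183,-1],
    [-0.01,-0.006,-0.382,0,0,0.183,-1],
    [-0.01,-0.006,-0.382,0,0,0.183,-1],
  ],
)

```text
time_s: 3.52
ee_pos: [501.7, 50.6, 138.4]
ee_rot: [180.0, 0.0, 131.0]
force: [-0.7, -0.7, -0.0]
gripper_width: 0.6
gripper_force: 0.0
```

```bash
python3 - <<'E'
from h import *
c=np.array([557.1,17.6]);s=env.state();p0=s['ee_pos'];y0=s['ee_rot'][2];print(s['time_s'],p0,s['ee_rot'],s['force'])
out=[]
for th in np.r_[np.arange(2.2,0.85,-.075),.83]:
    r=np.array([np.cos(th),np.sin(th)]);t=np.array([-r[1],r[0]])
    P=c+62*r+20*t;out.append((P-p0[:2]).tolist()+[np.degrees(th)-y0]); print(th.round(3),(out[-1][:2]/np.array(500)).round(3),(out[-1][2]/60).__round__(3))
E
```

```text
3.525 [501.65992421  50.57091723 138.42802563] [1.79950259e+02 3.44529128e-02 1.31041340e+02] [-0.65675316 -0.69188873 -0.01951868]
2.2 [0.006 0.011] -0.083
2.125 [0.012 0.018] -0.155
2.05 [0.018 0.026] -0.226
1.975 [0.025 0.032] -0.298
1.9 [0.033 0.038] -0.37
1.825 [0.041 0.044] -0.441
1.75 [0.049 0.049] -0.513
1.675 [0.058 0.053] -0.585
1.6 [0.067 0.057] -0.656
1.525 [0.077 0.06 ] -0.728
1.45 [0.086 0.062] -0.799
1.375 [0.096 0.063] -0.871
1.3 [0.106 0.064] -0.943
1.225 [0.115 0.064] -1.014
1.15 [0.125 0.064] -1.086
1.075 [0.135 0.062] -1.157
1.0 [0.144 0.06 ] -1.229
0.925 [0.154 0.057] -1.301
0.85 [0.163 0.054] -1.372
0.83 [0.165 0.053] -1.391
```

```bash
python3 - <<'E'
from h import *
a=grab('scene');b=grab('side')
A=cv2.resize(a['pixels'][185:305,280:400],(400,400),interpolation=cv2.INTER_CUBIC)
B=cv2.resize(b['pixels'][165:285,255:375],(400,400),interpolation=cv2.INTER_CUBIC)
cv2.imwrite('pics/crop2.png',np.hstack([A,B])[:,:,::-1])
E
```

```text
(no output)
```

View pics/crop2.png

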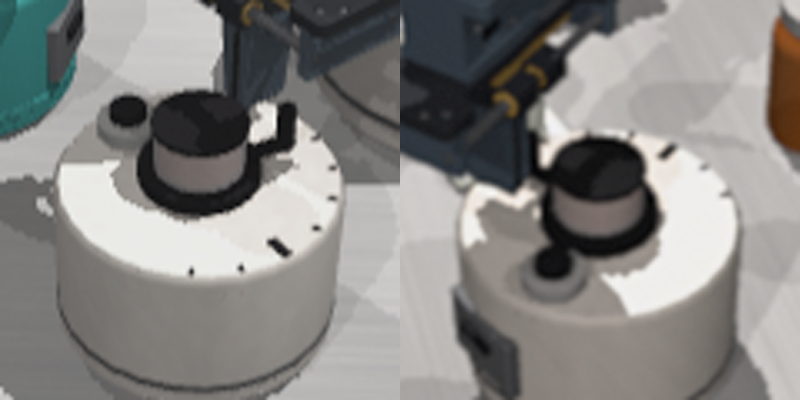

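The crop shows the finger just behind the post, with a small gap, over the deck and clear of the hopper. Now the arc push.

Call:
send_rows(
  motion=[
    [0.006,0.011,0,0,0,-0.083,-1],
    [0.012,0.018,0,0,0,-0.155,-1],
    [0.018,0.026,0,0,0,-0.226,-1],
    [0.025,0.032,0,0,0,-0.298,-1],
    [0.033,0.038,0,0,0,-0.37,-1],
    [0.041,0.044,0,0,0,-0.441,-1],
    [0.049,0.049,0,0,0,-0.513,-1],
    [0.058,0.053,0,0,0,-0.585,-1],
    [0.067,0.057,0,0,0,-0.656,-1],
    [0.077,0.06,0,0,0,-0.728,-1],
    [0.086,0.062,0,0,0,-0.799,-1],
    [0.096,0.063,0,0,0,-0.871,-1],
    [0.106,0.064,0,0,0,-0.943,-1],
    [0.11,0.064,0,0,0,-0.98,-1],
    [0.11,0.064,0,0,0,-0.98,-1],
  ],
)

```text
time_s: 5.5
ee_pos: [556.3, 82.9, 138.2]
ee_rot: [-180.0, -0.0, 72.3]
force: [-0.4, 0.7, 1.0]
gripper_width: 0.4
gripper_force: 0.5
```

```bash
python3 - <<'E'
from h import *
from marks import *
a=grab('scene');b=grab('side');s=env.state();print(s['ee_pos'],s['ee_rot'],s['force'])
A=cv2.resize(a['pixels'][185:305,280:400],(400,400),interpolation=cv2.INTER_CUBIC)
B=cv2.resize(b['pixels'][165:285,255:375],(400,400),interpolation=cv2.INTER_CUBIC)
cv2.imwrite('pics/crop3.png',np.hstack([A,B])[:,:,::-1])
for f in(a,b):
    for o in marks(f,np.array([557.1,17.6])): print(*o)
E
```

```text
[556.20798432  82.67927383 138.12612219] [ 1.79996804e+02 -1.11396604e-02  7.22784736e+01] [-0.99956944  0.65045428 -0.77418428]
58 [317.1 217.3] [493.8 -31.9] 80.3 -2.478
6 [309.3 223.5] [515.7 -46.8] 76.5 -2.141
19 [363.3 258.9] [617.5  66. ] 77.4 0.675
5 [336.6 266.2] [640.4  15. ] 83.4 -0.031
81 [309.5 205.7] [568.7  96.4] 79.7 1.425
8 [334.8 210.1] [617.1  66.1] 77.2 0.68
4 [279.  219.2] [494.   72.2] 83.5 2.428
4 [352.  222.8] [639.6  16.6] 82.5 -0.012
30 [299.2 253.7] [508.5 -39.9] 75.3 -2.273
```

View pics/crop3.png

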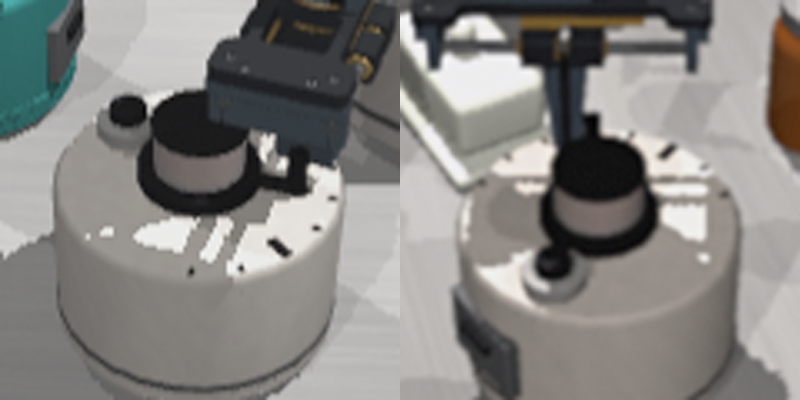

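The lever followed the finger and the grinder stayed put (long mark still at 0.675–0.68 in world). In the side view the post top is at about (312.8,199.8).

```bash
python3 - <<'E'
from h import *
import pickle
b=pickle.load(open('side.pkl','rb'));a=pickle.load(open('scene.pkl','rb'));c=np.array([557.1,17.6])
for f,p,z in((b,(312.6,200.3),154),(a,(280+299/3.333,185+152/3.333),154)):
    P=onplane(f,[p],z)[0];d=P[:2]-c;print(P,np.hypot(*d),np.arctan2(d[1],d[0]))
P0=np.array([556.3,82.9]);th=np.radians(72.3);r=np.array([np.cos(th),np.sin(th)]);t=np.array([-r[1],r[0]]);print('finger rad,tan',(P0-c)@r,(P0-c)@t)
for th in np.r_[np.arange(1.19,0.7,-.07),.74,.72,.7,.69,.675]:
    r=np.array([np.cos(th),np.sin(th)]);t=np.array([-r[1],r[0]])
    P=c+62*r+20*t;print(th.round(3),((P-P0)/500).round(3),((np.degrees(th)-72.3)/60).round(3))
E
```

```text
[569.22169337  72.6868601  154.        ] 56.40476580899352 1.3542012775728978
[572.30744715  76.90748155 154.        ] 61.22616937320158 1.3197873023004194
finger rad,tan 61.96556827711878 20.61548806343746
1.19 [ 0.011 -0.001] -0.069
1.12 [ 0.02  -0.002] -0.135
1.05 [ 0.029 -0.003] -0.202
0.98 [ 0.037 -0.005] -0.269
0.91 [ 0.046 -0.008] -0.336
0.84 [ 0.055 -0.012] -0.403
0.77 [ 0.063 -0.016] -0.47
0.74 [ 0.066 -0.017] -0.498
0.72 [ 0.068 -0.019] -0.517
0.7 [ 0.071 -0.02 ] -0.537
0.69 [ 0.072 -0.021] -0.546
0.675 [ 0.073 -0.022] -0.56
```

Call:
send_rows(
  motion=[
    [0.011,-0.001,0,0,0,-0.069,-1],
    [0.02,-0.002,0,0,0,-0.135,-1],
    [0.029,-0.003,0,0,0,-0.202,-1],
    [0.037,-0.005,0,0,0,-0.269,-1],
    [0.046,-0.008,0,0,0,-0.336,-1],
    [0.055,-0.012,0,0,0,-0.403,-1],
    [0.063,-0.016,0,0,0,-0.47,-1],
    [0.066,-0.017,0,0,0,-0.498,-1],
    [0.066,-0.017,0,0,0,-0.498,-1],
  ],
)

```text
time_s: 6.72
ee_pos: [589.4, 74.0, 138.1]
ee_rot: [180.0, -0.0, 42.4]
force: [-0.4, 1.1, 0.9]
gripper_width: 0.5
gripper_force: 0.4
```

```bash
python3 - <<'E'
from h import *
from marks import *
a=grab('scene');b=grab('side');s=env.state();print(s['time_s'],s['ee_pos'],s['ee_rot'],s['force'])
A=cv2.resize(a['pixels'][215:275,330:390],(400,400),interpolation=cv2.INTER_CUBIC)
B=cv2.resize(b['pixels'][185:245,295:355],(400,400),interpolation=cv2.INTER_CUBIC)
cv2.imwrite('pics/crop4.png',np.hstack([A,B])[:,:,::-1])
for f in(a,b):
    for o in marks(f,np.array([557.1,17.6])): print(*o)
E
```

```text
6.825 [589.2563997   73.89021033 138.03573284] [1.79974145e+02 8.06639522e-03 4.24087246e+01] [0.24109205 0.87800385 0.28017851]
152 [373.5 231.3] [533.8  87.9] 74.1 1.891
4 [309.2 224. ] [517.4 -46.9] 75.7 -2.123
3 [379.3 243.7] [571.5  98.5] 82.2 1.394
20 [363.2 258.8] [617.1  65.8] 77.0 0.677
3 [336.7 265.7] [639.   15.1] 81.9 -0.03
101 [318.8 205.8] [588.   90.1] 78.8 1.168
8 [334.8 210.1] [617.1  66.1] 77.2 0.68
23 [298.5 253.7] [507.1 -39.4] 75.8 -2.291
```

View pics/crop4.png

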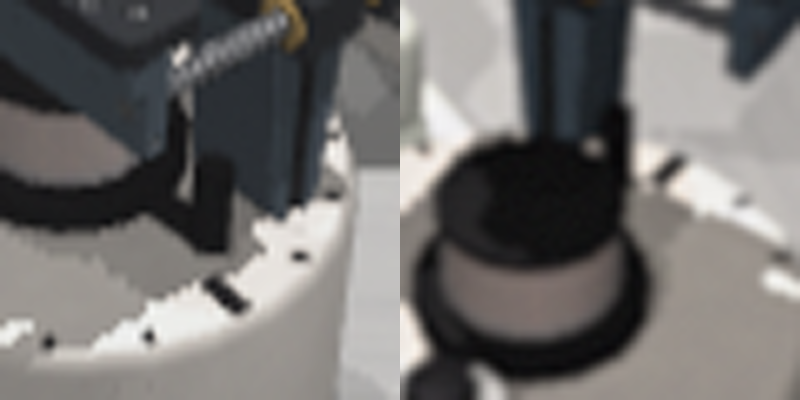

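Scene crop shows the post top at (362.6,239.5), just short of the long mark at (363,259). The side view has the post top at (327.8,202).

```bash
python3 - <<'E'
from h import *
import pickle
b=pickle.load(open('side.pkl','rb'));a=pickle.load(open('scene.pkl','rb'));c=np.array([557.1,17.6])
ua=(330+218.5/6.667-.5,215+164/6.667-.5);ub=(295+219.5/6.667-.5,185+115/6.667-.5)
d=rays(a,[ua])[0];e=rays(b,[ub])[0]
s=np.linalg.lstsq(np.c_[d,-e],b['c']-a['c'],rcond=None)[0];p,q=a['c']+s[0]*d,b['c']+s[1]*e
for P in((p+q)/2,onplane(a,[ua],154)[0],onplane(b,[ub],154)[0]):
    v=P[:2]-c;print(P.round(1),np.linalg.norm(p-q).round(1),np.hypot(*v).round(1),np.arctan2(v[1],v[0]).round(3))
P0=np.array([589.4,74.0]);th=np.radians(42.4);r=np.array([np.cos(th),np.sin(th)]);t=np.array([-r[1],r[0]]);print('finger',(P0-c)@r,(P0-c)@t)
E
```

```text
[598.1  61.6 152.8] 1.9 60.1 0.821
[598.3  62.1 154. ] 1.9 60.7 0.824
[597.9  59.  154. ] 1.9 58.1 0.793
finger 61.88276216193801 19.86891409234561
```

Call:
send_rows(
  motion=[
    [0.004,-0.0026,0,0,0,-0.035,-1],
    [0.008,-0.0053,0,0,0,-0.07,-1],
    [0.011,-0.0073,0,0,0,-0.1,-1],
    [0.0138,-0.0092,0,0,0,-0.122,-1],
    [0.0138,-0.0092,0,0,0,-0.122,-1],
    [0.0138,-0.0092,0,0,0,-0.122,-1],
    [0.006,0.002,0,0,0,-0.122,-1],
    [0.0,0.0104,0,0,0,-0.122,-1],
    [0.0,0.0104,0.01,0,0,-0.122,-1],
    [0.0,0.0104,0.06,0,0,-0.122,-1],
    [0.0,0.0104,0.14,0,0,-0.122,-1],
    [-0.03,-0.03,0.24,0,0,-0.122,-1],
    [-0.07,-0.09,0.32,0,0,-0.122,-1],
    [-0.07,-0.09,0.32,0,0,-0.122,-1],
    [-0.07,-0.09,0.32,0,0,-0.122,-1],
  ],
)

```text
time_s: 8.7
ee_pos: [554.1, 29.2, 297.6]
ee_rot: [-180.0, 0.0, 35.0]
force: [-0.0, -0.1, -0.8]
gripper_width: 0.4
gripper_force: 0.0
```

```bash
python3 - <<'E'
from h import *
from marks import *
import pickle
f=grab('wrist');s=env.state();print(s['time_s'],s['ee_pos'],s['ee_rot'],s['force'])
c=np.array([557.1,17.6])
q=proj(f,[(617,66,120)])[0].astype(int);print(q,proj(f,[(*c,165),(604,55,154)]))
u,v=max(q[0]-75,0),max(q[1]-75,0);u,v=min(u,490),min(v,330)
cv2.imwrite('pics/crop5.png',cv2.resize(f['pixels'][v:v+150,u:u+150],(600,600),interpolation=cv2.INTER_CUBIC)[:,:,::-1]);print(u,v)
for o in marks(f,c): print(*o)
pickle.dump(f,open('w2.pkl','wb'))
E
```

```text
8.75 [553.9675308   29.39849224 296.73926638] [-1.79927921e+02  9.28951673e-02  3.50553032e+01] [ 0.32334392 -1.10714014 -0.7282758 ]
[325 139] [[332.60372357 233.13002979]
 [328.40698068 160.03894591]]
250 64
121 [326.3 137.7] [618.2  66.5] 78.3 0.675
12 [357.9 135.9] [636.  44.] 83.2 0.323
13 [295.1 140.2] [600.1  88.5] 82.9 1.025
16 [386.1 149.8] [640.9  15.6] 83.8 -0.024
13 [269.2 158.5] [572.9  98.9] 82.8 1.378
13 [251.6 183.8] [544.1  99.7] 83.2 1.727
14 [244.6 213.1] [516.7  90.3] 83.2 2.078
15 [247.7 242.4] [493.9  72.4] 83.7 2.428
```

View pics/crop5.png

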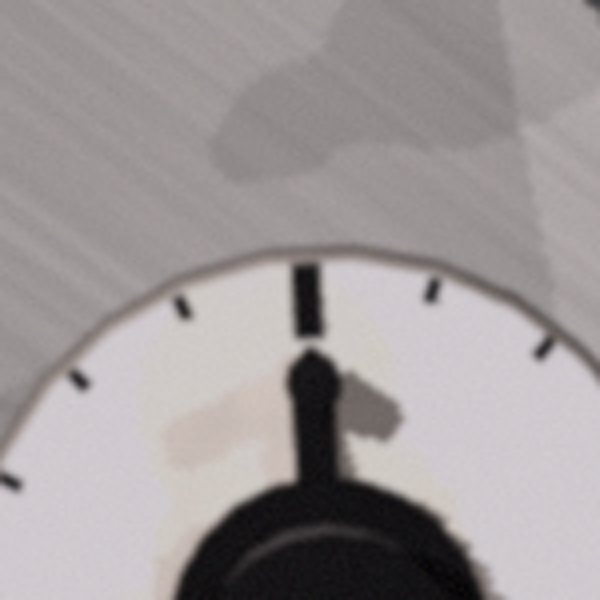

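The lever tip at crop (312,352) lines up with the long mark, crop (306–310, 265–337). I'll quantify the remaining error.

```bash
python3 - <<'E'
from h import *
import pickle
f=pickle.load(open('w2.pkl','rb'))
A=np.array([.35,0,.7,-.35,1.05,1.4,1.75,2.1]);R=np.array([77]+[82.25]*7)
W=np.array([[618.2,66.5],[636,44],[600.1,88.5],[640.9,15.6],[572.9,98.9],[544.1,99.7],[516.7,90.3],[493.9,72.4]])
L=np.c_[R*np.cos(A),R*np.sin(A)];M,_=cv2.estimateAffinePartial2D(L,W,method=cv2.LMEDS);c=M[:,2];psi=np.arctan2(M[1,0],M[0,0]);print(c,psi,np.hypot(M[0,0],M[1,0]),abs(L@M[:,:2].T+c-W).max())
px=lambda x,y:((x+.5)/4-.5+250,(y+.5)/4-.5+64)
for n,p,z in(('tip',(312,352),126),('tip',(312,352),150),('post',(314,380),154),('arm',(316,430),129),('arm',(317,470),129),('markout',(306,267),120),('markin',(310.5,335),120)):
    v=onplane(f,[px(*p)],z)[0][:2]-c;print(n,np.hypot(*v).round(1),(np.arctan2(v[1],v[0])-psi-.35).round(4))
# automatic: dark component of lever, centroid per row vs. mark
g=cv2.cvtColor(f['pixels'],cv2.COLOR_RGB2GRAY)
for row in range(153,181,3):
    x=np.where(g[row,315:340]<80)[0]+315; 
    if len(x): v=onplane(f,[(x.mean(),row)],154 if row<166 else 129)[0][:2]-c;print(row,x.mean(),len(x),np.hypot(*v).round(1),(np.arctan2(v[1],v[0])-psi-.35).round(4))
E
```

```text
[557.09519935  17.30914196] 0.3273084993649806 1.014925921565368 0.40658839415340253
tip 66.3 -0.0048
tip 66.9 0.0021
post 61.3 0.0023
arm 49.2 -0.0029
arm 40.2 0.004
markout 84.9 -0.0022
markin 70.0 -0.0045
153 327.5 6 65.9 0.0059
156 328.0 11 63.5 0.0019
159 328.5 14 61.0 -0.0025
162 329.0 13 58.5 -0.0072
165 328.5 10 56.1 0.0024
168 328.5 10 52.0 -0.0037
171 329.0 11 49.3 -0.0099
174 329.0 11 46.6 -0.0071
177 329.0 11 43.9 -0.0039
180 329.5 10 41.2 -0.0113
```

The lever is within about 0.005 rad of the long mark. On to the start button at (515.7,-28.4), top z about 141.

Call:
send_rows(
  motion=[
    [-0.04,-0.06,0,0,0,0,-1],
    [-0.077,-0.115,-0.03,0,0,0,-1],
    [-0.077,-0.115,-0.1,0,0,0,-1],
    [-0.077,-0.115,-0.18,0,0,0,-1],
    [-0.077,-0.115,-0.25,0,0,0,-1],
    [-0.077,-0.115,-0.28,0,0,0,-1],
    [-0.077,-0.115,-0.296,0,0,0,-1],
    [-0.077,-0.115,-0.3,0,0,0,-1],
    [-0.077,-0.115,-0.3,0,0,0,-1],
    [-0.077,-0.115,-0.3,0,0,0,-1],
  ],
)

```text
time_s: 10.0
ee_pos: [516.4, -28.5, 148.9]
ee_rot: [179.9, -0.1, 35.0]
force: [0.6, -0.1, 0.4]
gripper_width: 1.0
gripper_force: 0.0
```

```bash
python3 - <<'E'
from h import *
a=grab('scene');b=grab('side');s=env.state();print(s['time_s'],s['ee_pos'],s['ee_rot'],s['force'])
A=cv2.resize(a['pixels'][185:275,285:375],(400,400),interpolation=cv2.INTER_CUBIC)
B=cv2.resize(b['pixels'][195:285,265:355],(400,400),interpolation=cv2.INTER_CUBIC)
cv2.imwrite('pics/crop6.png',np.hstack([A,B])[:,:,::-1])
E
```

```text
10.1 [516.13939396 -28.48490377 148.62332527] [ 1.79948466e+02 -6.06381298e-02  3.50363788e+01] [-0.04662292  0.09344901 -0.19508946]
```

View pics/crop6.png

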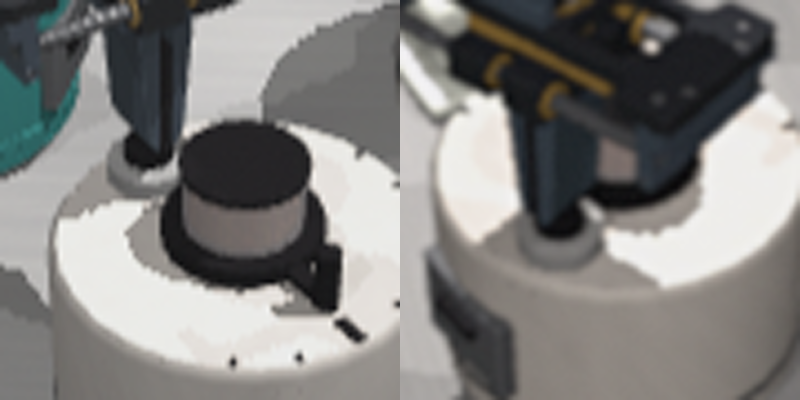

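The fingertip sits right above the button, with its housing lower. Pressing slowly.

Call:
send_rows(
  motion=[
    [0,0,-0.004,0,0,0,-1],
    [0,0,-0.008,0,0,0,-1],
    [0,0,-0.012,0,0,0,-1],
    [0,0,-0.016,0,0,0,-1],
    [0,0,-0.02,0,0,0,-1],
    [0,0,-0.02,0,0,0,-1],
  ],
)

```text
time_s: 10.85
ee_pos: [515.7, -28.5, 138.1]
ee_rot: [180.0, 0.0, 35.0]
force: [-0.8, 0.2, 4.7]
gripper_width: 0.6
gripper_force: 1.9
```

Call:
send_rows(
  motion=[
    [0,0,-0.002,0,0,0,-1],
    [0,0,-0.004,0,0,0,-1],
    [0,0,-0.004,0,0,0,-1],
  ],
)

```text
time_s: 11.22
ee_pos: [515.8, -28.5, 136.3]
ee_rot: [180.0, -0.0, 35.0]
force: [-1.8, -0.8, 4.9]
gripper_width: 0.3
gripper_force: 2.8
```

Call:
send_rows(
  motion=[
    [0,0,-0.002,0,0,0,-1],
    [0,0,-0.004,0,0,0,-1],
    [0,0,-0.004,0,0,0,-1],
  ],
)

```text
time_s: 11.6
ee_pos: [515.8, -28.5, 136.0]
ee_rot: [180.0, -0.0, 35.0]
force: [-5.2, -0.4, 16.0]
gripper_width: 0.4
gripper_force: 8.2
```

It has bottomed out (6 mm of travel, force rose sharply to 16 N). Release and retreat.

Call:
send_rows(
  motion=[
    [0,0,0.006,0,0,0,-1],
    [0,0,0.016,0,0,0,-1],
    [0,0,0.03,0,0,0,-1],
    [0,0,0.09,0,0,0,-1],
    [0,0,0.17,0,0,0,-1],
    [0,0,0.25,0,0,0,-1],
    [0.04,0.06,0.32,0,0,0,-1],
    [0.077,0.115,0.32,0,0,0,-1],
    [0.077,0.115,0.32,0,0,0,-1],
    [0.077,0.115,0.32,0,0,0,-1],
  ],
)

```text
time_s: 12.85
ee_pos: [553.8, 28.7, 293.3]
ee_rot: [-180.0, 0.1, 35.1]
force: [-0.0, -0.1, 0.5]
gripper_width: 0.2
gripper_force: 0.0
```

```bash
python3 - <<'E'
from marks import *
f=grab('wrist');c=np.array([557.1,17.4])
for o in marks(f,c): print(*o)
g=cv2.cvtColor(f['pixels'],cv2.COLOR_RGB2GRAY)
q=proj(f,[(604,55,154)])[0].astype(int)
for row in range(q[1]-8,q[1]+20,4):
    x=np.where(g[row,q[0]-14:q[0]+14]<80)[0]+q[0]-14
    if len(x): v=onplane(f,[(x.mean(),row)],150 if row<q[1]+5 else 129)[0][:2]-c;print(row,len(x),np.hypot(*v).round(1),(np.arctan2(v[1],v[0])).round(4))
a=grab('scene');P=bydepth(a,[(318,217),(318,216),(317,217)]);print(P.round(1),env.state()['time_s'])
E
```

```text
124 [326.2 136.8] [618.2  66.6] 78.4 0.678
12 [358.1 135.1] [635.8  44.1] 83.1 0.327
15 [294.5 139.1] [600.2  88.7] 83.3 1.027
17 [386.5 149.5] [640.4  15.6] 83.4 -0.022
13 [268.2 157.5] [573.1  99.2] 83.3 1.378
11 [250.8 183.4] [544.3  99.6] 83.2 1.726
14 [243.2 213. ] [516.6  90.5] 83.6 2.076
14 [246.4 242.9] [493.6  72.5] 84.1 2.427
5 [411.2 257. ] [573.8 -66.3] 85.4 -1.374
151 3 66.7 0.6859
155 11 63.5 0.6764
159 14 60.2 0.6726
163 12 57.0 0.6756
167 11 52.3 0.6631
171 11 48.8 0.6662
175 11 45.3 0.6699
[[521.2 -27.9 142.7]
 [517.3 -28.2 142.3]
 [519.4 -30.1 141.2]] 12.95
```

The lever reads 0.674 against the mark at 0.678, the grinder hasn't moved, the button is back up at about 142 mm, and the arm is clear. Handing in.

```bash
python3 -c "
from workcell import env
print(env.job_done())"
```

```text
the job is handed in; nothing more can be done
None
```

Job handed in at about 13 s of the 42 s allowed: I pushed the lever to the long mark (within about 0.01 rad), then pressed the start button fully (about 6 mm, 16 N) and released it; the grinder did not move, and the arm was clear when I handed in.

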